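# Carry the sprung oil can upright into its neck keeper

### The arm

A 6-joint arm with a two-finger parallel gripper is mounted at the origin on the work surface. World frame = base frame: x ahead of the robot, y to its left, z up, the work surface at z = 0. Lengths are in mm, angles in degrees, forces in N, time in s.
With the tool pointing down it reaches from about 350 to 850 mm from the base axis. Payload 8.1 kg.
Tool frame: the origin (TCP) lies on the centre line of the jaws, within the pads' length; the fingertips stand 19 mm ahead of it and the grasp point (between the pads) is the TCP (r.tip_reach is the z of the fingertips in the tool frame, in mm); z points along the fingers, y is the line along which they close (so a half turn about z gives the same grasp; the last joint's range is limited). The gripper opens to 85 mm and grips with 20 to 120 N. Pads are 22 mm wide; open, the fingers measure 114 mm over their backs; the gripper's body (76 mm by 85 mm) begins 54 mm behind the grasp point. The pads swing forward as they close: fully open they stand 13 mm farther back than shut.
Start: joints at [62.945, 7.471, 85.268, -0, 87.261, -4.893], TCP at [226.315, 555.686, 218.992] pointing down, gripper open.
Joint ranges: [-169.43, 169.43], [-51.17, 129.36], [1.28, 143.12], [-76.62, 256.62], [0, 156.53], [-152.29, 152.29]. Speed limits (degrees/s): [136.94, 136.94, 159.86, 180, 180, 180].

### API

Orientations are given as [roll, pitch, yaw] about the fixed x, y, z axes, in that order (R = Rz(yaw) Ry(pitch) Rx(roll)).
In Python, from bench import r gives the robot as it stands. The module is installed in compiled form; this text tells all that it offers.
- The arm moves only by the shell command python3 -m handwheel 'ROWS' [FORCE]. ROWS is JSON, a list of rows, each a list of 7 numbers: the shift along the tool's x, y, z in m, then the turn, a rotation vector about the tool's x, y, z in degrees, then the finger opening in m, from 0 to 0.0854. In form: [[tx, ty, tz, ax, ay, az, claw], ...]. A call has 1 to 8 rows; each row shifts and turns the commanded pose from where the row before left it, along the tool's axes as they then stand; what a row does not reach is not made up. A row lasts 1/12 s, in which the tool goes at most 41.7 mm and 7.16 degrees, less where a joint would pass 70% of its speed; a pose out of reach is approached as far as the arm can. A call with a gripper value outside its range is refused whole. The fingers move at their own pace and stop on an object; FORCE is the grip in N (left out, the last holds). Time passes only in rows, so rows that do not move let the fingers close. It gives the time, the measured TCP pose, the force, the opening and the grip force at its end, in the units of the state.
- r.sense(): the state, without advancing time (a new reading comes with each control period).
- r.snapshot(name): name is "side" or "top"; returns (picture, depth): 420x560x3 uint8, blue, green, red; 420x560 float32, mm along the optical axis (not along the pixel's ray), 0 where there is no reading.
- r.calibration(name): a dict with "vfov" (degrees; the focal length in pixels is half the picture's height over the tangent of half this angle, whatever the lens; pixels are square), "cx", "cy" (the principal point, pixels), "rvec" (rotation vector, rad) and "tvec" (3), from world to camera coordinates, as OpenCV has them. Camera axes: x right, y down, z forward; pixel columns grow to the right and rows downward; lengths in mm; the calibration is good to about 2 mm. A picture is of the moment at which its call begins. calibration takes no time and is no camera call.
- r.hand_in(): hands the job in; it is judged then, once.
The state is a dict: "time": time; "joint_pos": joint angles; "qd": joint speeds; "joint_efforts": joint torques, N m; "tool_pos": TCP position; "tcp_rot": TCP orientation; "ft_force": force on the tool from outside, world axes, zero at the start; "wrist_torque": the same for the moment, N m; "finger_gap": finger opening in mm; "grip_force": force on a finger pad.
Only numpy, scipy, OpenCV 4.12 (cv2) and the standard library are available. Lean on these libraries where they do the work, as an engineer would, in place of code of your own. Each camera call takes 0.05 s, during which the arm holds its last target. There are 200 camera calls.

### The job

Pick the oil caddy up by its wooden handle, tip the tall oil can up off its back rest by tilting the caddy, and keep the can balanced upright in the air for a good five seconds, still well away from the neck keeper and leaning on nothing. Then, with the can still upright, slide its neck between the prongs of the keeper's fork, set the caddy down gently and flat on the marble slab so that the fork keeps the can upright, and let go. Never touch the can with the robot, never let it fall over forward to the spout side, and leave the other things on the worktop where they are.

Things in the scene. Friction and masses are not known exactly. Their poses are not given: they have to be found in the camera images.
- caddy: Oil caddy, about 0.94 kg in all, balanced about its handle: a dark wooden board 130 mm (x) by 380 mm (y), 12 mm thick; origin at the centre of its underside, z up. Handle in the middle, fixed white salt crock (90 mm wide, top at z = 116 mm) at y = -135 mm, oil can in a sprung cradle at y = +140 mm. Thin wire rests 125 mm high at x = -70 (back) and +65 mm (front) beside the can.
- caddy_grip (a point): Centre of the light wooden handle bar: 26 mm thick (caddy x), 100 mm long (caddy y), 40 mm high, 140 mm above the caddy's underside, on two thin steel posts at y = +/-40 mm. Pinched across its thickness from above. Axes as the caddy's.
- axle (a point): Centre of the cradle's axle, caddy x = 0, y = 140, z = 50 mm; the axle runs along the caddy's y. The can's weight (0.37 N m per rad of lean, nominal) beats the spring, so upright it slowly falls to either side (time constant about 0.65 s, 0.5 to 1.4 s); no fixed tilt holds it. Tilting the caddy about its +y by 0.04 to 0.10 rad or more brings the can up off its back rest.
- oil_can: Tall metal oil can, fixed in the cradle. Origin on the axle, z up the can. Body 68 mm wide up to z = 110 mm, neck 28 mm wide from 137 to 199, heavy dark head 38 mm wide up to 225 with a short spout to +x. Nominal mass 0.30 kg (varies 12 percent), centre of mass at z = 126 mm, moment of inertia about the axle 0.0066 kg m2. Axes as the caddy's when square.
- cradle (a joint): Angle of the can relative to the caddy about the caddy's y axis, rad: 0 square to the board, positive with the can's top leaning to the caddy's +x (front, spout side); stops at -0.26 (back rest, where it starts) and +0.26. Spring 0.28 N m/rad to 0, viscous damping 0.06 N m s/rad, no dry friction.
- can_neck (a point): Point on the can's axis in the middle of its neck, 170 mm above the axle (220 mm above the caddy's underside when upright).
- keeper: Neck keeper, fixed: a white marble slab 170 mm (x) by 460 mm (y from -200 to +260 mm), 20 mm thick, origin on its underside, z up. On it a thin post at y = 218 mm carries a horizontal fork of steel bar. When home, the caddy stands on the slab with its origin over this origin and its axes along these.
- fork (a point): Middle of the fork, at keeper x = 0, y = 140, z = 240 mm: the middle of the can's neck comes here. Prongs of 10 mm bar run along y at x = +/-32 mm (54 mm free) from y = 120 to 202, splayed to x = +/-62 mm at the mouth at y = 85. Open to -y only: the neck enters moving along the keeper's +y, the caddy less than 30 mm above the slab. Axes as the keeper's.
- slab_top (a point): Top of the slab, 20 mm above the worktop, above the keeper's origin; the caddy's origin comes here.
- mug: Blue mug, 80 mm wide, 90 mm high; bystander. Origin under its centre.
- bowl: White bowl, 130 mm wide, 65 mm high; bystander. Origin under its centre.
- pepper_mill: Dark turned wooden pepper mill, 56 mm wide, 170 mm high; bystander. Origin under its centre.
- jam_jar: Amber jar, 72 mm wide, 100 mm high; bystander. Origin under its centre.
- vinegar: Green glass bottle, 64 mm wide, 200 mm high; bystander. Origin under its centre.
- spoon: Wooden spoon lying near the robot; bystander.
- ramekin: Small white pot, 80 mm wide, 45 mm high; bystander. Origin under its centre.

How it is judged (in metres and radians):
On the way, in this order (a step that is already met when the one before it is completed fails the run):
1. caddy lifted clear and the can balanced upright in the air, away from the keeper and touching nothing, for four seconds (height (world z) of caddy above 0.02 m and angle between oil_can's own z axis and vertical below 0.12 rad and value of joint cradle above -0.22 rad and horizontal distance between can_neck and fork above 0.12 m and contact force between oil_can and anything else below 0.2 N and contact force between caddy and keeper below 0.2 N), for 4 s.
2. the upright can's neck brought between the prongs with the caddy still in the air (horizontal distance between can_neck and fork below 0.035 m and angle between oil_can's own z axis and vertical below 0.17 rad and height (world z) of caddy above 0.024 m), for 0.1 s.
At the end, for the whole second after the job is handed in: The caddy stands flat on the marble slab (within 6 mm in height, 0.05 rad), at rest and let go; the can's neck is between the fork's prongs (its middle within 35 mm of the fork's middle point) and the can is upright within 0.17 rad (z of caddy in the frame of slab_top between -0.004 and 0.006 m and angle between caddy's own z axis and vertical below 0.05 rad and horizontal distance between can_neck and fork below 0.035 m and angle between oil_can's own z axis and vertical below 0.17 rad and contact force between caddy and keeper above 3 N and linear speed of caddy below 0.03 m/s and angular speed of oil_can below 0.15 rad/s); the robot touches nothing.
It fails at once if the robot touches the oil can (contact force between oil_can and the fingers above 0.5 N or contact force between oil_can and the arm above 0.5 N).
It fails at once if the can falls over forward to the spout side (value of joint cradle above 0.22 rad).
It fails at once if the can is rammed into the keeper (contact force between oil_can and keeper above 15 N).
It fails at once if the caddy is slammed onto the slab (contact force between caddy and keeper above 50 N).
It fails at once if a bystander is disturbed (distance of any of mug, bowl, pepper_mill, jam_jar, vinegar, spoon, ramekin from where it was at the start of the episode above 0.03 m).
It also fails if it takes over 72 s, if anything falls off the work surface, if the arm or the gripper's body presses on something with over 40 N, if the wrist force passes 120 N, or if a joint passes its speed limit or range.

## Working session

There is one attempt and no reset: what is moved stays moved. The work goes in short steps, Python scripts to look and compute and a shell command to move; the robot and the scene stay as the last step left them, time stands still between calls to the robot, and variables do not carry over. Pictures are saved under pics/ and viewed, at most 10 in all, crops included, and the job is handed in when it is done.

```bash
ls; mkdir -p pics
cat > h.py <<'E'
import numpy as np, cv2
from bench import r
def cam(n):
    c=r.calibration(n); f=210/np.tan(np.radians(c["vfov"])/2)
    return f,c["cx"],c["cy"],cv2.Rodrigues(np.array(c["rvec"],float))[0],np.array(c["tvec"],float).ravel()
def cloud(n,d):
    f,cx,cy,R,t=cam(n); v,u=np.mgrid[:420,:560]
    P=np.stack([(u-cx)/f*d,(v-cy)/f*d,d],-1)
    return (P-t)@R   # world = R^T (p-t)
def proj(n,X):
    f,cx,cy,R,t=cam(n); p=np.atleast_2d(X)@R.T+t
    return np.c_[f*p[:,0]/p[:,2]+cx,f*p[:,1]/p[:,2]+cy]
def planepts(n,uv,z):
    f,cx,cy,R,t=cam(n); uv=np.atleast_2d(uv)
    d=np.c_[(uv[:,0]-cx)/f,(uv[:,1]-cy)/f,np.ones(len(uv))]@R; o=-R.T@t
    return o+d*((z-o[2])/d[:,2])[:,None]
E
python3 - <<'E'
from h import *
for n in ("side","top"):
    im,d=r.snapshot(n); cv2.imwrite(f"pics/{n}0.png",im); np.savez(f"{n}0.npz",im=im,d=d)
    f,cx,cy,R,t=cam(n); print(n,f,cx,cy,-R.T@t,R[2], r.calibration(n).keys())
print(r.sense(), r.tip_reach)
E
```

```text
pics
side 488.06811394574686 283.0933591899872 211.945551566159 [ -96.2842043  -874.42809559  910.23599107] [ 0.49498078  0.67613614 -0.54574166] dict_keys(['vfov', 'cx', 'cy', 'rvec', 'tvec'])
top 386.80240073910613 279.10952431649247 208.01956555318537 [ 434.49209626   55.58327933 1044.50772786] [ 0.1630265  -0.03509162 -0.98599743] dict_keys(['vfov', 'cx', 'cy', 'rvec', 'tvec'])
{'time': 0.1, 'joint_pos': array([ 6.29478653e+01,  7.51266781e+00,  8.53233003e+01, -7.64587168e-05,
        8.72606798e+01, -4.89533689e+00]), 'qd': array([-0.00571179, -0.02383819, -0.21590174,  0.04930051, -0.00316976,
        0.05330557]), 'joint_efforts': array([ 1.32002184e-03, -5.70955825e+01, -5.01939797e+01, -3.25575957e-05,
        8.17368884e-03,  5.73296597e-05]), 'tool_pos': array([226.05315963, 555.23369504, 218.02717135]), 'tcp_rot': array([-1.79903698e+02, -8.17143546e-03,  1.57843199e+02]), 'ft_force': array([-0.71880136, -0.10073877, -0.34632626]), 'wrist_torque': array([-0.0168634 , -0.0222147 ,  0.00102904]), 'grip_force': 0.0, 'finger_gap': 85.43948658420038} 19.0
```

View pics/side0.png

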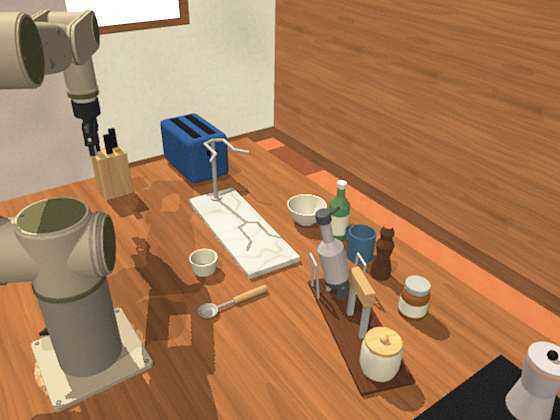

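View pics/top0.png

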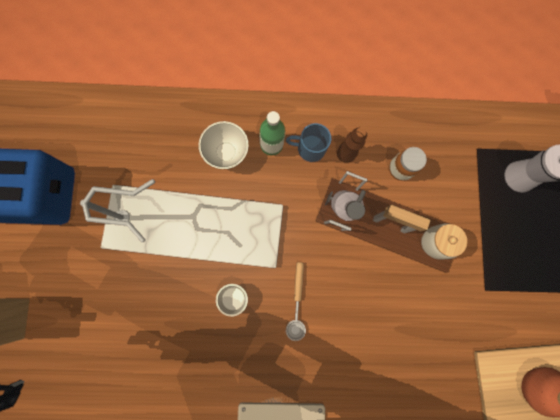

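```bash
cat > m.py <<'E'
from h import *
def rect(P):
    (c,s,a)=cv2.minAreaRect(P[:,:2].astype(np.float32)); return np.round(c,1),np.round(s,1),round(a,2)
C={}
for n in ("top","side"):
    z=np.load(n+"0.npz"); W=cloud(n,z["d"]); ok=z["d"]>0; hsv=cv2.cvtColor(z["im"],cv2.COLOR_BGR2HSV); C[n]=(W,ok,hsv,z["im"])
W,ok,hsv,im=C["top"]; X,Y,Z=W[...,0],W[...,1],W[...,2]
def comps(m,amin=15):
    k,l,st,ce=cv2.connectedComponentsWithStats(m.astype(np.uint8))
    return [(l==i) for i in range(1,k) if st[i,4]>=amin]
for name,m in dict(slab=(Z>12)&(Z<28)&(hsv[...,1]<70)&(hsv[...,2]>110),fork=(Z>225)&(Z<255),handle=(Z>150)&(Z<170),board=(Z>5)&(Z<22)&(hsv[...,2]<110)&(Y<60)).items():
    for c in comps(m&ok):
        P=W[c]; v,u=np.nonzero(c); print(name,len(P),"px",u.mean().round(),v.mean().round(),"mean",P.mean(0).round(1),*rect(P),"medZ",np.median(P[:,2]).round(1))
W,ok,hsv,im=C["side"]; Z=W[...,2]
for name,m in dict(fork=(Z>225)&(Z<255),handle=(Z>155)&(Z<165)).items():
    for c in comps(m&ok):
        P=W[c]; v,u=np.nonzero(c); print("side",name,len(P),"px",u.mean().round(),v.mean().round(),"mean",P.mean(0).round(1),*rect(P))
E
python3 m.py
```

```text
slab 467 px 224.0 148.0 mean [766.6 174.2  19.5] [761.2 171.9] [96.7 96.2] 13.73 medZ 19.3
slab 24 px 393.0 170.0 mean [ 720.8 -290.8   22.9] [ 721.5 -290.7] [47.   9.6] 15.47 medZ 23.0
slab 144 px 513.0 179.0 mean [ 708.6 -629.5   20.6] [ 713.9 -634.6] [82.6 35.9] 11.31 medZ 21.0
slab 88 px 124.0 188.0 mean [644.  434.1  18.7] [644.  433.9] [65.6 11.1] 85.92 medZ 18.9
slab 10407 px 196.0 227.0 mean [545.4 236.1  19. ] [549.  245.6] [459. 169.] 85.17 medZ 19.0
slab 18 px 234.0 288.0 mean [390.4 130.7  20. ] [389.4 128.5] [39.7  8.5] 84.64 medZ 20.1
slab 24 px 222.0 296.0 mean [369.4 160.9  20. ] [370.6 160.7] [ 6.6 36.9] 73.76 medZ 21.1
slab 17 px 237.0 311.0 mean [334.1 119.5  20.5] [334.6 118. ] [ 3.6 25.6] 24.49 medZ 20.4
slab 17 px 296.0 317.0 mean [320.7 -33.9  13.9] [320.9 -33.2] [ 5.2 24.9] 88.09 medZ 13.6
slab 21 px 289.0 327.0 mean [295.7 -13.9  13.6] [296.2 -13.8] [ 8.5 35.7] 65.44 medZ 13.5
fork 816 px 114.0 207.0 mean [558.2 368.7 242.4] [558.5 366.9] [144.9 131.7] 85.09 medZ 242.7
fork 22 px 22.0 382.0 mean [215.2 505.5 249.4] [214.8 505.3] [11.6  4.6] 38.22 medZ 250.0
h
[... 3445 characters left out ...]
.0 mean [555.5 646.2 160.6] [546.8 680.7] [ 58.7 257.3] 12.06
side handle 260 px 110.0 152.0 mean [305.9 682.3 159.1] [304.2 692. ] [ 94.1 100.1] 89.41
side handle 25 px 341.0 195.0 mean [783.8  38.6 159.3] [785.   38.5] [14.8 24.7] 47.54
side handle 51 px 387.0 231.0 mean [ 765.2 -174.1  159.8] [ 767.5 -171.6] [24.2 34.7] 38.12
side handle 122 px 331.0 251.0 mean [ 582.8 -157.5  160.3] [ 585.1 -152.1] [40.2 64.3] 40.77
side handle 340 px 363.0 281.0 mean [ 569.9 -285.1  159.7] [ 571.7 -281.3] [103.8  26.8] 70.04
side handle 244 px 81.0 322.0 mean [ -4.9 -55.5 160.3] [ -5.  -42.7] [ 56.4 135.6] 78.97
side handle 800 px 545.0 357.0 mean [ 711.  -653.6  160.9] [ 714.8 -649.9] [87.6 56.5] 29.94
```

```bash
python3 -m handwheel '[[0,0,-0.04,0,0,0,0.085],[0,0,-0.04,0,0,0,0.085],[0,0,-0.035,0,0,0,0.085],[0,0,0,0,0,6.75,0.085],[0,0,0,0,0,6.75,0.085],[0,0,0,0,0,6.75,0.085],[0,0,0,0,0,6.75,0.085],[0,0,0,0,0,6.75,0.085]]' 110
python3 -m handwheel '[[0,0,0,0,0,6.75,0.085],[0,0,0,0,0,6.75,0.085],[0,0,0,0,0,6.75,0.085],[0,0,0,0,0,6.75,0.085],[0,0,0,0,0,6.75,0.085],[0,0,0,0,0,6.75,0.085],[0,0,0,0,0,6.75,0.085],[0,0,0,0,0,6.75,0.085]]'
python3 -m handwheel '[[-0.028,0.0254,0,0,0,0,0.085],[-0.028,0.0254,0,0,0,0,0.085],[-0.028,0.0254,0,0,0,0,0.085],[-0.028,0.0254,0,0,0,0,0.085],[-0.028,0.0254,0,0,0,0,0.085],[-0.028,0.0254,0,0,0,0,0.085],[-0.028,0.0254,0,0,0,0,0.085],[-0.028,0.0254,0,0,0,0,0.085]]'
python3 -m handwheel '[[-0.028,0.0254,0,0,0,0,0.085],[-0.028,0.0254,0,0,0,0,0.085],[-0.028,0.0254,0,0,0,0,0.085],[-0.028,0.0254,0,0,0,0,0.085],[-0.028,0.0254,0,0,0,0,0.085],[-0.028,0.0254,0,0,0,0,0.085],[-0.028,0.0254,0,0,0,0,0.085],[-0.028,0.0254,0,0,0,0,0.085]]'
python3 -m handwheel '[[-0.028,0.0254,0,0,0,0,0.085],[-0.028,0.0254,0,0,0,0,0.085],[-0.028,0.0254,0,0,0,0,0.085],[-0.028,0.0254,0,0,0,0,0.085],[-0.028,0.0254,0,0,0,0,0.085],[-0.028,0.0254,0,0,0,0,0.085],[-0.028,0.0254,0,0,0,0,0.085],[0,0,0,0,0,0,0.085]]'
```

```text
time: 0.77
tool_pos: [226.2, 555.5, 333.4]
tcp_rot: [-179.9, 0.0, 123.8]
ft_force: [-0.7, -0.7, 0.4]
finger_gap: 84.8
grip_force: 0.0
time: 1.43
tool_pos: [226.2, 555.5, 333.3]
tcp_rot: [-180.0, 0.1, 69.8]
ft_force: [-0.6, -0.3, -0.2]
finger_gap: 85.1
grip_force: 0.0
time: 2.1
tool_pos: [341.1, 274.1, 333.6]
tcp_rot: [-180.0, 0.0, 70.1]
ft_force: [0.7, -0.5, 0.8]
finger_gap: 85.0
grip_force: 0.0
time: 2.77
tool_pos: [456.0, -5.9, 333.7]
tcp_rot: [-180.0, -0.0, 70.1]
ft_force: [1.0, -0.2, 0.4]
finger_gap: 85.1
grip_force: 0.0
time: 3.43
tool_pos: [556.4, -254.4, 330.0]
tcp_rot: [-179.7, 0.1, 69.8]
ft_force: [1.0, 0.0, -1.5]
finger_gap: 84.8
grip_force: 0.0
```

```bash
python3 -m handwheel '[[-0.0205,0.0225,0,0,0,0,0.085],[0,0,0.04,0,0,0,0.085],[0,0,0.04,0,0,0,0.085],[0,0,0.04,0,0,0,0.085],[0,0,0.02,0,0,0,0.085],[0,0,0,0,0,0,0.085],[0,0,0,0,0,0,0.085]]'
python3 - <<'E'
from h import *
im,d=r.snapshot("side"); cv2.imwrite("pics/s1.png",im)
for i in range(3): print(r.sense()["tool_pos"],r.sense()["tcp_rot"])
E
```

```text
time: 4.02
tool_pos: [569.4, -274.9, 192.6]
tcp_rot: [-179.8, -0.0, 70.1]
ft_force: [0.2, 0.3, 0.4]
finger_gap: 84.9
grip_force: 0.0
[ 570.75842253 -275.75857557  195.25623528] [1.79955434e+02 7.20066137e-03 7.00930154e+01]
[ 570.75842253 -275.75857557  195.25623528] [1.79955434e+02 7.20066137e-03 7.00930154e+01]
[ 570.75842253 -275.75857557  195.25623528] [1.79955434e+02 7.20066137e-03 7.00930154e+01]
```

View pics/s1.png

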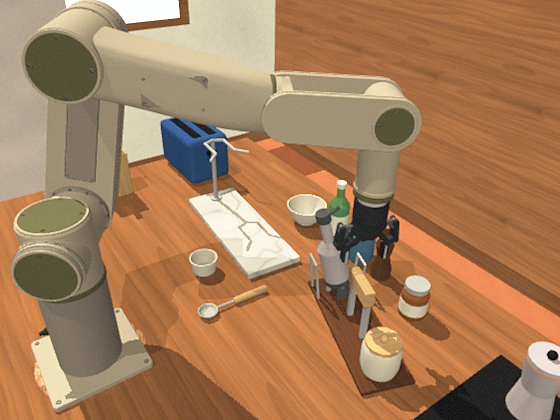

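```bash
python3 -m handwheel '[[-0.005,0.002,0.02,0,0,0,0.085],[0,0,0.02,0,0,0,0.085],[0,0,0.014,0,0,0,0.085],[0,0,0,0,0,0,0.085],[0,0,0,0,0,0,0.02],[0,0,0,0,0,0,0.02],[0,0,0,0,0,0,0.02],[0,0,0,0,0,0,0.02]]' 110;python3 -m handwheel '[[0,0,0,0,0,0,0.015],[0,0,0,0,0,0,0.015],[0,0,0,0,0,0,0.015],[0,0,0,0,0,0,0.015],[0,0,0,0,0,0,0.015],[0,0,0,0,0,0,0.015],[0,0,0,0,0,0,0.015],[0,0,0,0,0,0,0.015]]'
python3 - <<'E'
from h import *
W={}
for n in ("side","top"):
    im,d=r.snapshot(n); np.savez(f"{n}1.npz",im=im,d=d); W=cloud(n,d); cv2.imwrite(f"pics/{n}1.png",im[120:300,250:450])
    X,Y,Z=np.moveaxis(W,-1,0)
    m=(d>0)&(abs(X-585)<70)&(abs(Y+142)<60)&(Z>130); P=W[m]
    for lo in range(140,270,10):
        q=P[(P[:,2]>=lo)&(P[:,2]<lo+10)]
        if len(q): print(n,lo,len(q),q.mean(0).round(1))
s=r.sense(); print({k:np.round(v,2) for k,v in s.items()})
E
```

```text
time: 4.73
tool_pos: [571.5, -281.5, 141.8]
tcp_rot: [179.9, 0.0, 70.1]
ft_force: [-0.3, -0.3, -0.3]
finger_gap: 38.3
grip_force: 0.0
time: 5.4
tool_pos: [570.5, -281.1, 141.5]
tcp_rot: [180.0, 0.0, 70.1]
ft_force: [-5.8, 3.0, 8.0]
finger_gap: 21.8
grip_force: 108.7
side 140 69 [ 576.2 -160.1  144.6]
side 150 103 [ 575.2 -153.2  154.9]
side 160 115 [ 585.7 -155.2  165.2]
side 170 101 [ 588.7 -151.8  174.6]
side 180 52 [ 586.2 -147.4  184.2]
side 190 35 [ 578.8 -146.4  195.7]
side 200 34 [ 577.  -144.7  205.3]
side 210 39 [ 574.1 -143.1  215. ]
side 220 40 [ 572.7 -142.3  225.6]
side 230 26 [ 569.1 -143.   235.2]
side 240 35 [ 562.4 -142.5  245.7]
side 250 55 [ 562.  -143.   254.9]
side 260 135 [ 566.7 -134.7  265.8]
top 140 22 [ 583.3 -122.2  146.6]
top 150 80 [ 580.5 -121.7  155.2]
top 160 137 [ 598.9 -128.   165. ]
top 170 113 [ 598.5 -130.8  174.6]
top 180 29 [ 597.5 -133.7  182.9]
top 190 6 [ 587.5 -125.7  193.9]
top 200 3 [ 587.2 -125.4  202.6]
top 240 6 [ 568.7 -114.4  247. ]
top 250 11 [ 576.  -119.5  254.2]
top 260 237 [ 562.9 -129.7  266.3]
{'time': np.float64(5.5), 'joint_pos': array([-3.085e+01,  1.557e+01,  8.425e+01, -2.000e-02,  8.018e+01,
       -1.093e+01]), 'qd': array([ 0.05, -0.04,  0.12, -0.02, -0.05,  0.02]), 'joint_efforts': array([ 1.300e-01, -5.887e+01, -4.772e+01,  2.400e-01, -2.120e+00,
        1.000e-02]), 'tool_pos': array([ 570.43, -281.14,  141.53]), 'tcp_rot': array([1.800e+02, 2.000e-02, 7.009e+01]), 'ft_force': array([-6.15,  1.81,  7.85]), 'wrist_torque': array([0.36, 0.84, 0.  ]), 'grip_force': np.float64(108.71), 'finger_gap': np.float64(21.9)}
```

```bash
cat > est.py <<'E'
from h import *
import json,sys
def measure(n="side",C0=0.0):
    im,d=r.snapshot(n); s=r.sense()
    from scipy.spatial.transform import Rotation as Ro
    T=Ro.from_euler("xyz",s["tcp_rot"],degrees=True).as_matrix()
    B=np.c_[T[:,1],T[:,0],-T[:,2]]              # caddy axes in world
    W=cloud(n,d); L=(W-s["tool_pos"])@B-[0,140,-91.5]
    f,cx,cy,R,t=cam(n); o=-R.T@t; u=o-(s["tool_pos"]+B@[0,140,70]); u=B.T@u; u/=np.hypot(u[0],u[1])
    L=L-11*np.array([u[0],u[1],0])
    m=(d>0)&(abs(L[...,0])<75)&(abs(L[...,1])<28)&(L[...,2]>140)&(L[...,2]<192)
    P=L[m]
    q=np.arctan2(P[:,0]-C0,P[:,2]); q0=np.median(q); k=abs(q-q0)<0.1
    phi=np.arctan2(B[0,2]*B[0,0]+B[1,2]*B[1,0],B[2,2])   # tilt about caddy +y
    return s,np.mean(q[k]),np.arcsin(-B[2,0]),len(P),np.median(P[:,1]),W,d
if __name__=="__main__":
    s,q,phi,N,yy,W,d=measure()
    print("t %.2f q %.3f phi %.3f theta %.3f N %d y %.1f"%(s["time"],q,phi,q+phi,N,yy), s["tool_pos"].round(1),s["tcp_rot"].round(1),"F",s["ft_force"].round(1),"M",s["wrist_torque"].round(3),"grip",round(s["grip_force"]))
E
python3 est.py
python3 -m handwheel '[[0,0,-0.004,0,0,0,0.015],[0,0,-0.008,0,0,0,0.015],[0,0,-0.010,0,0,0,0.015],[0,0,-0.010,0,0,0,0.015],[0,0,-0.007,0,0,0,0.015],[0,0,-0.003,0,0,0,0.015],[0,0,0,0,0,0,0.015]]'
python3 est.py
python3 - <<'E'
from h import *
im,d=r.snapshot("top"); hsv=cv2.cvtColor(im,cv2.COLOR_BGR2HSV); W=cloud("top",d); X,Y,Z=np.moveaxis(W,-1,0)
m=(d>0)&(Z>42)&(Z<70)&(abs(X-571)<150)&(Y<-90)&(Y>-470)&(hsv[...,2]<110)
P=W[m]; print(len(P),np.linalg.lstsq(np.c_[P[:,:2]-[570.5,-281],np.ones(len(P))],P[:,2],rcond=None)[0])
E
```

```text
t 5.55 q -0.229 phi -0.000 theta -0.230 N 180 y -0.4 [ 570.4 -281.1  141.5] [180.    0.   70.1] F [-5.6  2.6  8.6] M [0.356 0.776 0.064] grip 109
time: 6.13
tool_pos: [571.4, -281.6, 183.7]
tcp_rot: [179.9, 0.0, 70.1]
ft_force: [-0.3, -0.4, -9.8]
finger_gap: 22.1
grip_force: 108.8
t 6.18 q -0.226 phi -0.001 theta -0.227 N 193 y 0.2 [ 571.  -281.3  182.7] [179.9   0.   70.1] F [ 0.4  0.2 -9.9] M [-0.042 -0.029  0.028] grip 109
2842 [ 4.01153978e-03 -6.22183453e-03  5.31890443e+01]
```

```bash
python3 -m handwheel '[[0.005,-0.0025,0,0,0,0,0.015],[0.010,-0.005,0,0,0,0,0.015],[0.015,-0.0075,0,0,0,0,0.015],[0.018,-0.009,0,0,0,0,0.015],[0.018,-0.009,0,0,0,0,0.015],[0.018,-0.009,0,0,0,0,0.015],[0.018,-0.009,0,0,0,0,0.015],[0.018,-0.009,0,0,0,0,0.015]]'
python3 -m handwheel '[[0.018,-0.009,0,0,0,0,0.015],[0.018,-0.009,0,0,0,0,0.015],[0.018,-0.009,0,0,0,0,0.015],[0.018,-0.009,0,0,0,0,0.015],[0.018,-0.009,0,0,0,0,0.015],[0.018,-0.009,0,0,0,0,0.015],[0.018,-0.009,0,0,0,0,0.015],[0.018,-0.009,0,0,0,0,0.015]]'
python3 -m handwheel '[[0.018,-0.008,0,0,0,-0.5,0.015],[0.015,-0.006,0,0,0,-1,0.015],[0.011,-0.003,0,0,0,-1.5,0.015],[0.005,-0.001,0,0,0,-2,0.015],[0,0,0,0,0,-2,0.015],[0,0,0,0,0,-2,0.015],[0,0,0,0,0,-2,0.015],[0,0,0,0,0,-2,0.015]]'
python3 -m handwheel '[[0,0,0,0,0,-1.5,0.015],[0,0,0,0,0,-0.6,0.015],[0,0,0,0,0,0,0.015],[0,0,0,0,0,0,0.015],[0,0,0,0,0,0,0.015],[0,0,0,0,0,0,0.015],[0,0,0,0,0,0,0.015],[0,0,0,0,0,0,0.015]]'
python3 est.py
python3 - <<'E'
from h import *
im,d=r.snapshot("side"); cv2.imwrite("pics/s2.png",im); np.savez("s2.npz",im=im,d=d)
p=r.sense()["tool_pos"]; y=np.radians(85.17); e=p[:2]-[546.5,215.7]; print("keeper x,y",e@[np.sin(y),-np.cos(y)],e@[np.cos(y),np.sin(y)])
E
```

```text
time: 6.9
tool_pos: [554.3, -145.7, 181.4]
tcp_rot: [-179.9, -0.0, 70.1]
ft_force: [0.5, 0.1, -9.4]
finger_gap: 21.9
grip_force: 108.8
time: 7.57
tool_pos: [535.4, 14.0, 181.6]
tcp_rot: [-180.0, -0.0, 70.1]
ft_force: [-0.1, -0.1, -8.5]
finger_gap: 22.3
grip_force: 108.8
time: 8.23
tool_pos: [535.0, 64.8, 181.7]
tcp_rot: [-180.0, 0.0, 83.3]
ft_force: [1.0, 0.1, -8.6]
finger_gap: 21.3
grip_force: 108.9
time: 8.9
tool_pos: [535.5, 64.3, 182.0]
tcp_rot: [180.0, 0.0, 85.2]
ft_force: [0.7, -0.6, -8.4]
finger_gap: 21.9
grip_force: 108.9
t 8.95 q -0.231 phi 0.000 theta -0.231 N 146 y -0.9 [535.5  64.3 182. ] [-180.    -0.    85.2] F [-0.3  1.  -9.2] M [-0.054 -0.08   0.018] grip 109
keeper x,y 1.761659370972081 -151.7930204150002
```

View pics/s2.png

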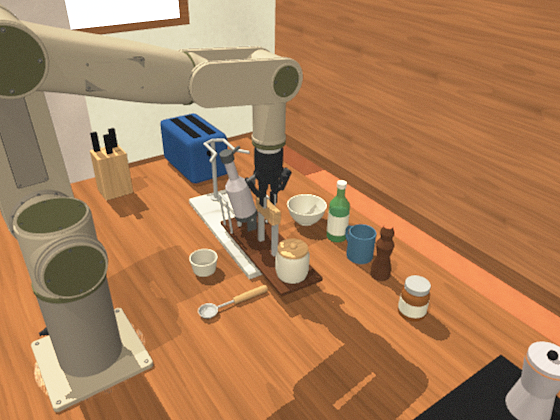

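```bash
cat > plan.py <<'E'
# usage: plan.py "row tilt increments typed (deg), comma separated"
from est import *
from scipy.optimize import least_squares
import os
k,c,I,ml0,dt=0.28,0.06,0.0066,0.37,0.005
def run(x,phi,segs,mgl,d):          # segs: (duration, dphi); x=[theta,omega,last phi rate]
    th,w,r0=x
    for T,dp in segs:
        n=max(1,round(T/dt)); h=T/n; rt=dp/T
        w+=0.52*(rt-r0); r0=rt
        for _ in range(n):
            w=(w+h/I*((mgl-k)*th+k*phi+c*rt+d))/(1+h*c/I); phi+=rt*h; th+=w*h
            if th-phi<-0.26: th=phi-0.26; w=max(w,rt)
    return [th,w,r0],phi
def filt(p,H):
    x=[H[0]["phi"]-0.26,0,0]; phi=H[0]["phi"]; E=[]
    for a in H[1:]:
        x,phi=run(x,phi,[(0.05,0)]+[(1/12,np.radians(v)) for v in a["rows"]],*p)
        e=a["th"]-x[0]; E.append(e/0.008); phi=a["phi"]
        x[0]+=0.85*e; x[1]+=1.5*e
    return x,phi,E
if __name__=="__main__":
    C0=float(open("C0").read())
    H=json.load(open("hist.json")) if os.path.exists("hist.json") else []
    rows=[float(v) for v in sys.argv[1].split(",")] if len(sys.argv)>1 and sys.argv[1] else []
    s,q,phi,N,yy,W,d=measure(C0=C0)
    H.append(dict(t=s["time"],th=q+phi,phi=phi,rows=rows)); json.dump(H,open("hist.json","w"))
    fit=least_squares(lambda p:np.r_[filt(p,H)[2],(p[0]-ml0)/0.03,p[1]/0.006],[ml0,0.0],loss="soft_l1"); p=fit.x
    x,ph,E=filt(p,H)
    x2,ph=run(x,ph,[(0.05,0)],*p)
    n=18
    def cost(u):
        y,f=list(x2),ph; o=[]
        for i,v in enumerate(u):
            y,f=run(y,f,[(1/12,v)],*p); o+=[y[0]/0.04*min(1,0.2+i/8),(f+p[1]/k)/0.2,v/0.03]
        return np.r_[o,y[0]/0.01,y[1]/0.02,(f+p[1]/k)/0.03]
    u=least_squares(cost,np.zeros(n),bounds=(-0.06,0.06)).x
    pr=[]; y,f=list(x2),ph
    for v in u: y,f=run(y,f,[(1/12,v)],*p); pr.append(y[0])
    print("t %.2f q %.3f phi %.3f th %.3f w %.3f | N %d y %.1f mgl %.3f d %.4f lastE %s"%(s["time"],q,phi,q+phi,x[1],N,yy,*p,np.round(np.array(E[-2:])*.008,3)), s["tool_pos"].round(1),s["ft_force"].round(1))
    print("rows deg",np.degrees(u[:10]).round(1),"pred th",np.array(pr).round(3)[[0,1,2,3,5,7,9,12,17]])
E
echo 5.1 > C0
python3 - <<'E'
from h import *
z=np.load("s2.npz"); W=cloud("side",z["d"]); p=np.array([535.5,64.3,182.]); y=np.radians(85.17)
B=np.array([[np.sin(y),np.cos(y),0],[-np.cos(y),np.sin(y),0],[0,0,1]]); L=(W-p)@B-[0,140,-91.5]
for lo,hi in ((140,190),(20,100)):
    m=(z["d"]>0)&(abs(L[...,0]+20)<60)&(abs(L[...,1]+8)<38)&(L[...,2]>lo)&(L[...,2]<hi); P=L[m]
    print(lo,len(P))
    for a in range(lo,hi,10):
        Q=P[(P[:,2]>=a)&(P[:,2]<a+10)]
        if len(Q): print(a,len(Q),Q.mean(0).round(1),np.percentile(Q[:,0],[5,95]).round(1),np.percentile(Q[:,1],[5,95]).round(1))
E
python3 plan.py ""
```

```text
140 143
140 27 [-39.1  -9.6 145. ] [-49.  -26.4] [-14.6  -4. ]
150 31 [-39.8 -10.4 155.1] [-51.6 -28.3] [-15.6  -0.8]
160 31 [-44.   -9.9 165.3] [-54.2 -30.6] [-15.   -1.6]
170 30 [-46.1  -9.3 175.1] [-55.9 -32.3] [-14.   -0.3]
180 24 [-47.7 -11.3 184.7] [-60.  -35.4] [-17.2  -3.1]
20 612
20 78 [-23.1 -21.6  24.9] [-64.9  19.2] [-34.4  22.3]
30 74 [-20.1 -21.8  35.3] [-66.6  19.2] [-35.4  22.4]
40 77 [-26.5 -20.6  45.1] [-67.1  11.9] [-35.1  22.2]
50 77 [-27.  -22.1  55.2] [-69.1  12.5] [-34.6  20.8]
60 72 [-27.3 -21.3  65. ] [-69.5  12.4] [-33.8  21.5]
70 94 [-39.2 -18.3  75.4] [-71.9   4.1] [-35.3  17.4]
80 68 [-27.6 -24.7  84.7] [-54.    7.6] [-34.1  -5.2]
90 72 [-30.4 -24.7  95.4] [-55.8   1.6] [-34.8  -4.6]
t 9.05 q -0.259 phi -0.000 th -0.259 w 0.000 | N 150 y -0.8 mgl 0.370 d 0.0000 lastE [] [535.5  64.3 182. ] [ 0.3  1.2 -9.1]
rows deg [ 3.1  3.4  0.8 -0.2 -0.9 -1.2 -1.3 -1.2 -0.9 -0.7] pred th [-0.207 -0.145 -0.103 -0.068 -0.022 -0.003  0.003  0.002  0.   ]
```

```bash
python3 -m handwheel '[[0,0,0,3,0,0,0.015],[0,0,0,3,0,0,0.015],[0,0,0,1,0,0,0.015]]' | head -3; python3 plan.py "3,3,1"
```

```text
time: 9.3
tool_pos: [535.9, 64.2, 182.0]
tcp_rot: [-172.9, -0.0, 85.2]
t 9.35 q -0.222 phi 0.124 th -0.098 w 0.618 | N 159 y -0.8 mgl 0.350 d 0.0048 lastE [0.005] [536.1  64.1 181.6] [-0.7 -0.5 -8.4]
rows deg [-1.7 -1.5 -1.3 -1.1 -0.9 -0.7 -0.5 -0.3 -0.2 -0.1] pred th [-0.048 -0.029 -0.016 -0.007  0.001  0.002  0.001  0.    -0.   ]
```

```bash
python3 -m handwheel '[[0,0,0,-1.7,0,0,0.015],[0,0,0,-1.5,0,0,0.015],[0,0,0,-1.3,0,0,0.015],[0,0,0,-1.1,0,0,0.015]]' | head -3; python3 plan.py "-1.7,-1.5,-1.3,-1.1"
```

```text
time: 9.68
tool_pos: [535.3, 64.4, 182.0]
tcp_rot: [-178.7, -0.0, 85.2]
t 9.73 q -0.053 phi 0.021 th -0.031 w -0.004 | N 153 y -0.8 mgl 0.353 d 0.0017 lastE [ 0.01  -0.001] [535.2  64.5 182.1] [ 1.5  1.4 -9.5]
rows deg [-0.1 -0.2 -0.2 -0.2 -0.2 -0.2 -0.2 -0.1 -0.1 -0.1] pred th [-0.019 -0.013 -0.008 -0.005 -0.001  0.     0.     0.    -0.   ]
```

```bash
python3 -m handwheel '[[0,0,0,-0.1,0,0,0.015],[0,0,0,-0.2,0,0,0.015],[0,0,0,-0.2,0,0,0.015],[0,0,0,-0.2,0,0,0.015],[0,0,0,-0.2,0,0,0.015]]' | head -3; python3 plan.py "-0.1,-0.2,-0.2,-0.2,-0.2"
```

```text
time: 10.15
tool_pos: [535.5, 64.3, 181.9]
tcp_rot: [-179.5, 0.0, 85.2]
t 10.20 q -0.006 phi 0.008 th 0.002 w 0.038 | N 146 y -0.9 mgl 0.357 d 0.0021 lastE [-0.001  0.   ] [535.5  64.3 181.9] [ 0.6 -0.1 -9.6]
rows deg [-0.4 -0.3 -0.2 -0.1 -0.1 -0.   0.   0.   0.   0. ] pred th [ 0.006  0.006  0.005  0.004  0.002  0.    -0.    -0.    -0.   ]
```

Model fits very well; continue with longer steps.

```bash
python3 -m handwheel '[[0,0,0,-0.4,0,0,0.015],[0,0,0,-0.3,0,0,0.015],[0,0,0,-0.2,0,0,0.015],[0,0,0,-0.1,0,0,0.015],[0,0,0,-0.1,0,0,0.015],[0,0,0,0,0,0,0.015]]' | head -3; python3 plan.py "-0.4,-0.3,-0.2,-0.1,-0.1,0"
```

```text
time: 10.7
tool_pos: [535.4, 64.3, 182.0]
tcp_rot: [179.4, 0.0, 85.2]
t 10.75 q 0.024 phi -0.011 th 0.014 w 0.014 | N 154 y -0.3 mgl 0.365 d 0.0027 lastE [-0.003  0.002] [535.4  64.3 182. ] [ 0.4 -0.2 -9.2]
rows deg [-0.3 -0.2 -0.1  0.   0.1  0.1  0.1  0.1  0.1  0.1] pred th [ 0.012  0.01   0.007  0.005  0.002  0.    -0.    -0.    -0.   ]
```

```bash
python3 -m handwheel '[[0,0,0,-0.4,0,0,0.015],[0,0,0,-0.2,0,0,0.015],[0,0,0,-0.1,0,0,0.015],[0,0,0,0,0,0,0.015],[0,0,0,0.1,0,0,0.015],[0,0,0,0.1,0,0,0.015]]' | head -3; python3 plan.py "-0.4,-0.2,-0.1,0,0.1,0.1"
```

```text
time: 11.25
tool_pos: [535.4, 64.3, 182.0]
tcp_rot: [178.9, -0.0, 85.2]
t 11.30 q 0.013 phi -0.019 th -0.006 w -0.035 | N 166 y -0.1 mgl 0.367 d 0.0028 lastE [0.    0.002] [535.5  64.3 182. ] [-0.4 -0.  -8.4]
rows deg [ 0.4  0.2  0.1  0.1  0.  -0.  -0.1 -0.1 -0.1 -0. ] pred th [-0.008 -0.007 -0.006 -0.004 -0.002 -0.     0.     0.     0.   ]
```

```bash
python3 -m handwheel '[[0,0,0,0.4,0,0,0.015],[0,0,0,0.2,0,0,0.015],[0,0,0,0.1,0,0,0.015],[0,0,0,0.1,0,0,0.015],[0,0,0,0,0,0,0.015],[0,0,0,0,0,0,0.015],[0,0,0,-0.1,0,0,0.015]]' | head -3; python3 plan.py "0.4,0.2,0.1,0.1,0,0,-0.1"
```

```text
time: 11.88
tool_pos: [535.5, 64.3, 182.0]
tcp_rot: [179.6, 0.0, 85.2]
t 11.93 q 0.008 phi -0.007 th 0.000 w 0.005 | N 159 y -0.5 mgl 0.367 d 0.0028 lastE [0.001 0.001] [535.5  64.4 182. ] [ 0.5 -0.4 -8.7]
rows deg [-0.1 -0.1 -0.  -0.  -0.   0.   0.   0.   0.   0. ] pred th [ 0.001  0.001  0.001  0.001  0.     0.    -0.    -0.    -0.   ]
```

```bash
python3 -m handwheel '[[0,0,0,-0.1,0,0,0.015],[0,0,0,-0.1,0,0,0.015],[0,0,0,0,0,0,0.015],[0,0,0,0,0,0,0.015],[0,0,0,0,0,0,0.015],[0,0,0,0,0,0,0.015],[0,0,0,0,0,0,0.015],[0,0,0,0,0,0,0.015]]' | head -3; python3 plan.py "-0.1,-0.1,0,0,0,0,0,0"
```

```text
time: 12.6
tool_pos: [535.5, 64.3, 182.0]
tcp_rot: [179.4, -0.0, 85.2]
t 12.65 q 0.009 phi -0.010 th -0.001 w -0.004 | N 164 y 0.4 mgl 0.367 d 0.0028 lastE [ 0.002 -0.001] [535.5  64.4 182. ] [-0.7 -0.5 -8.6]
rows deg [ 0.  0.  0.  0. -0. -0. -0. -0. -0. -0.] pred th [-0.001 -0.001 -0.001 -0.001 -0.    -0.     0.     0.     0.   ]
```

```bash
python3 -m handwheel '[[0,0,0,0,0,0,0.015],[0,0,0,0,0,0,0.015],[0,0,0,0,0,0,0.015],[0,0,0,0,0,0,0.015],[0,0,0,0,0,0,0.015],[0,0,0,0,0,0,0.015],[0,0,0,0,0,0,0.015],[0,0,0,0,0,0,0.015]]' | head -3; python3 plan.py "0,0,0,0,0,0,0,0"
```

```text
time: 13.32
tool_pos: [535.5, 64.3, 182.0]
tcp_rot: [179.4, -0.0, 85.2]
t 13.37 q -0.002 phi -0.011 th -0.012 w -0.019 | N 153 y -0.2 mgl 0.366 d 0.0027 lastE [ 0.001 -0.005] [535.5  64.3 182. ] [ 0.1  0.1 -9.4]
rows deg [ 0.3  0.2  0.1  0.  -0.  -0.1 -0.1 -0.1 -0.1 -0. ] pred th [-0.011 -0.009 -0.007 -0.005 -0.002 -0.     0.     0.     0.   ]
```

```bash
python3 -m handwheel '[[0,0,0,0.3,0,0,0.015],[0,0,0,0.2,0,0,0.015],[0,0,0,0.1,0,0,0.015],[0,0,0,0,0,0,0.015],[0,0,0,0,0,0,0.015],[0,0,0,-0.1,0,0,0.015],[0,0,0,-0.1,0,0,0.015]]' | head -3; python3 plan.py "0.3,0.2,0.1,0,0,-0.1,-0.1"
```

```text
time: 13.95
tool_pos: [535.5, 64.3, 182.0]
tcp_rot: [179.8, -0.0, 85.2]
t 14.00 q 0.015 phi -0.004 th 0.011 w 0.031 | N 156 y -0.2 mgl 0.366 d 0.0028 lastE [-0.006  0.004] [535.4  64.3 182. ] [ 0.7  0.1 -8.5]
rows deg [-0.4 -0.3 -0.1 -0.   0.   0.1  0.1  0.1  0.1  0.1] pred th [ 0.011  0.01   0.007  0.005  0.002  0.    -0.    -0.    -0.   ]
```

```bash
python3 -m handwheel '[[0,0,0,-0.4,0,0,0.015],[0,0,0,-0.3,0,0,0.015],[0,0,0,-0.1,0,0,0.015],[0,0,0,0,0,0,0.015],[0,0,0,0,0,0,0.015],[0,0,0,0.1,0,0,0.015],[0,0,0,0.1,0,0,0.015]]' | head -3; python3 plan.py "-0.4,-0.3,-0.1,0,0,0.1,0.1"
```

```text
time: 14.58
tool_pos: [535.5, 64.3, 182.0]
tcp_rot: [179.2, 0.0, 85.2]
t 14.63 q 0.012 phi -0.014 th -0.002 w -0.010 | N 159 y 0.0 mgl 0.366 d 0.0028 lastE [ 0.004 -0.001] [535.5  64.3 182. ] [ 0.2  1.2 -9.3]
rows deg [ 0.1  0.1  0.1  0.   0.  -0.  -0.  -0.  -0.  -0. ] pred th [-0.003 -0.002 -0.002 -0.001 -0.001 -0.     0.     0.     0.   ]
```

```bash
python3 -m handwheel '[[0,0,0,0.1,0,0,0.015],[0,-0.0003,0,0.1,0,0,0.015],[0,-0.0003,0,0.1,0,0,0.015],[0,-0.0003,0,0,0,0,0.015],[0,-0.0003,0,0,0,0,0.015],[0,-0.0003,0,0,0,0,0.015],[0,-0.0003,0,0,0,0,0.015]]' | head -3; python3 plan.py "0.1,0.1,0.1,0,0,0,0"
```

```text
time: 15.22
tool_pos: [533.6, 64.5, 182.0]
tcp_rot: [179.5, 0.0, 85.2]
t 15.27 q 0.019 phi -0.009 th 0.011 w 0.023 | N 162 y -0.5 mgl 0.367 d 0.0028 lastE [-0.003  0.011] [533.6  64.5 182. ] [-0.2  0.2 -9.4]
rows deg [-0.2 -0.1 -0.1 -0.   0.   0.1  0.1  0.1  0.1  0. ] pred th [ 0.009  0.008  0.006  0.004  0.001  0.    -0.    -0.    -0.   ]
```

```bash
python3 -m handwheel '[[0.003,0,0,-0.3,0,0,0.015],[0.006,0,0,-0.2,0,0,0.015],[0.009,0,0,-0.1,0,0,0.015],[0.010,0,0,0,0,0,0.015],[0.010,0,0,0,0,0,0.015],[0.008,0,0,0.1,0,0,0.015],[0.004,0,0,0.1,0,0,0.015]]' | head -3; python3 plan.py "-0.3,-0.2,-0.1,0,0,0.1,0.1"
```

```text
time: 15.85
tool_pos: [537.8, 116.2, 182.0]
tcp_rot: [179.1, -0.0, 85.3]
t 15.90 q 0.012 phi -0.015 th -0.004 w -0.016 | N 150 y -0.9 mgl 0.368 d 0.0029 lastE [0.01  0.004] [537.9 116.3 181.9] [-0.5  1.1 -9.3]
rows deg [ 0.2  0.1  0.1  0.  -0.  -0.  -0.  -0.  -0.  -0. ] pred th [-0.005 -0.005 -0.004 -0.003 -0.001 -0.     0.     0.     0.   ]
```

```bash
python3 -m handwheel '[[0.004,0,0,0.2,0,0,0.015],[0.008,0,0,0.1,0,0,0.015],[0.012,0,0,0.1,0,0,0.015],[0.014,0,0,0,0,0,0.015],[0.014,0,0,0,0,0,0.015],[0.014,0,0,0,0,0,0.015],[0.010,0,0,0,0,0,0.015],[0.006,0,0,0,0,0,0.015]]' | head -3; python3 plan.py "0.2,0.1,0.1,0,0,0,0,0"
```

```text
time: 16.57
tool_pos: [544.7, 198.2, 181.9]
tcp_rot: [179.5, -0.0, 85.3]
t 16.62 q -0.003 phi -0.009 th -0.011 w -0.009 | N 186 y -1.3 mgl 0.368 d 0.0028 lastE [ 0.004 -0.006] [544.7 198.6 181.9] [-0.2  0.2 -9.7]
rows deg [ 0.2  0.1  0.  -0.  -0.1 -0.1 -0.1 -0.1 -0.1 -0. ] pred th [-0.009 -0.008 -0.006 -0.004 -0.001 -0.     0.     0.     0.   ]
```

```bash
python3 -m handwheel '[[0.004,0,0,0.2,0,0,0.015],[0.006,0,0,0.1,0,0,0.015],[0.005,0,0,0,0,0,0.015],[0.002,0,0,0,0,0,0.015],[0,0,0,0,0,0,0.015]]' | head -3; python3 plan.py "0.2,0.1,0,0,0"
python3 - <<'E'
from h import *
im,d=r.snapshot("side"); cv2.imwrite("pics/s3.png",cv2.resize(im[110:310,150:350],None,fx=3,fy=3))
p=r.sense()["tool_pos"]; y=np.radians(85.17); e=p[:2]-[546.5,215.7]; print("keeper x,y",e@[np.sin(y),-np.cos(y)],e@[np.cos(y),np.sin(y)])
E
```

```text
time: 17.03
tool_pos: [546.3, 213.3, 182.0]
tcp_rot: [179.8, -0.0, 85.2]
t 17.08 q -0.000 phi -0.003 th -0.004 w 0.022 | N 179 y -0.1 mgl 0.368 d 0.0028 lastE [-0.006 -0.001] [546.2 212.9 182. ] [ 0.3 -1.  -9.3]
rows deg [-0.1 -0.1 -0.1 -0.  -0.  -0.  -0.  -0.  -0.  -0. ] pred th [-0.001 -0.001 -0.    -0.     0.     0.     0.     0.    -0.   ]
keeper x,y -0.02911760986577758 -3.0291549183336346
```

View pics/s3.png

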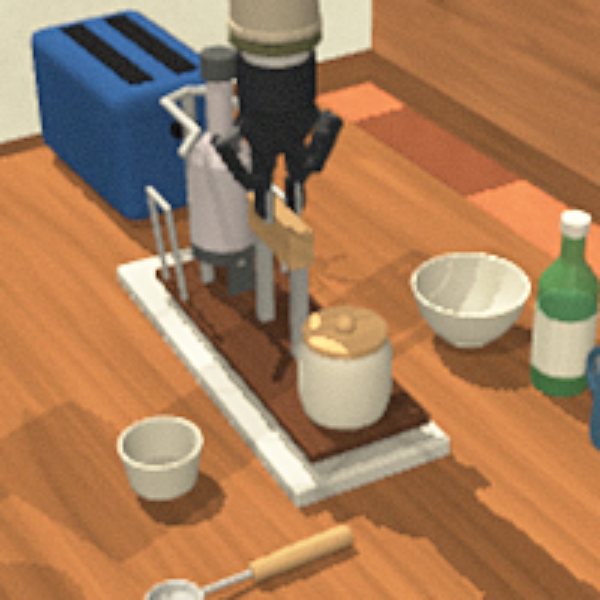

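```bash
python3 -m handwheel '[[0.001,0,0.002,0,0,0,0.015],[0.001,0,0.003,0,0,0,0.015],[0.001,0,0.003,0.2,0,0,0.015],[0,0,0.003,0,0,0,0.015],[0,0,0.003,0,0,0,0.015],[0,0,0.002,0,0,0,0.015],[0,0,0.001,0,0,0,0.015]]'; python3 -m handwheel '[[0,0,0.001,0,0,0,0.015],[0,0,0.001,0,0,0,0.015],[0,0,0.0005,0,0,0,0.015],[0,0,0.0005,0,0,0,0.015]]'; python3 est.py
```

```text
time: 17.72
tool_pos: [546.2, 215.8, 164.3]
tcp_rot: [-180.0, 0.0, 85.2]
ft_force: [0.2, 0.2, -9.6]
finger_gap: 22.2
grip_force: 109.3
time: 18.05
tool_pos: [546.5, 215.9, 162.1]
tcp_rot: [180.0, -0.0, 85.2]
ft_force: [-0.2, -0.1, -8.3]
finger_gap: 21.8
grip_force: 109.4
t 18.10 q 0.079 phi -0.000 theta 0.079 N 145 y 0.7 [546.5 215.9 162. ] [180.   -0.   85.2] F [-0.6 -0.  -8.4] M [-0.039 -0.    -0.048] grip 109
```

```bash
python3 -m handwheel '[[0,0,0.0005,0,0,0,0.015],[0,0,0.0005,0,0,0,0.015],[0,0,0,0,0,0,0.015]]'|sed -n 2,4p;python3 -m handwheel '[[0,0,0.0005,0,0,0,0.015],[0,0,0,0,0,0,0.015]]'|sed -n 2,4p;  python3 est.py
```

```text
tool_pos: [546.7, 216.0, 162.0]
tcp_rot: [180.0, -0.0, 85.2]
ft_force: [-4.5, -1.8, -0.2]
tool_pos: [546.7, 216.0, 161.9]
tcp_rot: [179.9, -0.0, 85.2]
ft_force: [-5.2, -3.4, 3.7]
t 18.57 q 0.078 phi -0.001 theta 0.077 N 143 y 0.5 [546.7 216.  162. ] [179.9  -0.   85.2] F [-7.2 -2.5  2.3] M [-0.444  1.117  0.019] grip 111
```

```bash
python3 -m handwheel '[[0,0,0,0,0,0,0.03],[0,0,0,0,0,0,0.04],[0,0,0,0,0,0,0.06],[0,0,0,0,0,0,0.08],[0,0,0,0,0,0,0.08],[0,0,0,0,0,0,0.08],[0,0,0,0,0,0,0.08]]';python3 -m handwheel '[[0,0,-0.01,0,0,0,0.08],[0,0,-0.02,0,0,0,0.08],[0,0,-0.03,0,0,0,0.08],[0,0,-0.03,0,0,0,0.08],[0,0,-0.03,0,0,0,0.08],[0,0,-0.03,0,0,0,0.08],[0,0,-0.02,0,0,0,0.08],[0,0,0,0,0,0,0.08]]'
python3 - <<'E'
from h import *
y=np.radians(85.17); A=np.array([[np.sin(y),-np.cos(y)],[np.cos(y),np.sin(y)]])
for n in ("side","top"):
    im,d=r.snapshot(n); W=cloud(n,d); cv2.imwrite(f"pics/{n}4.png",im)
    K=(W[...,:2]-[546.5,215.7])@A.T; Z=W[...,2]
    m=(d>0)&(abs(K[...,0])<25)&(abs(K[...,1]-140)<30)&(Z>250)&(Z<300); print(n,"head",m.sum(),K[m].mean(0).round(1),Z[m].max().round(1))
    m=(d>0)&(abs(K[...,0])<60)&(abs(K[...,1])<185)&(Z>24)&(Z<40); print("board",m.sum(),np.linalg.lstsq(np.c_[K[m],np.ones(m.sum())],Z[m],rcond=None)[0].round(4))
E
```

```text
time: 19.15
tool_pos: [546.6, 216.0, 160.6]
tcp_rot: [180.0, -0.0, 85.2]
ft_force: [0.2, 1.6, 0.7]
finger_gap: 80.2
grip_force: 0.0
time: 19.82
tool_pos: [548.3, 216.5, 337.9]
tcp_rot: [179.5, -0.2, 85.2]
ft_force: [0.1, 0.8, 0.1]
finger_gap: 80.3
grip_force: 0.0
side head 143 [ 11.7 130.8] 296.5
board 1436 [2.60000e-03 2.00000e-04 3.20864e+01]
top head 40 [ -0.6 140.7] 296.2
board 2409 [ 1.10000e-03 -1.50000e-03  3.10403e+01]
```

View pics/side4.png

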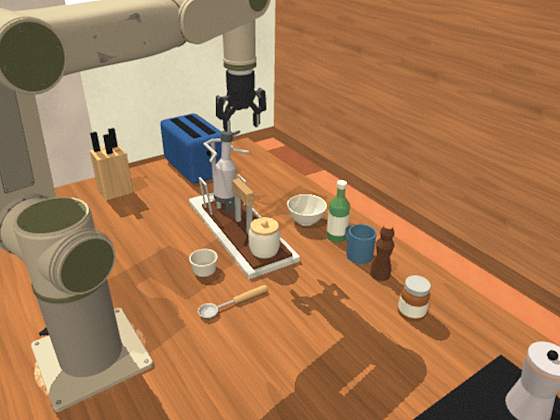

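The side view shows the caddy flat on the slab, the can upright with its neck in the fork at (225,145), and the gripper clear above at (240,105).

```bash
python3 -m handwheel '[[0,0,0,0,0,0,0.08],[0,0,0,0,0,0,0.08],[0,0,0,0,0,0,0.08],[0,0,0,0,0,0,0.08],[0,0,0,0,0,0,0.08],[0,0,0,0,0,0,0.08]]' | head -2; python3 -c "
from bench import r
print(r.hand_in())"
```

```text
time: 20.42
tool_pos: [546.3, 215.9, 330.0]
the job is handed in; nothing more can be done
None
```

I handed the job in at about 20 s without seeing a verdict: the can balanced upright in the air for over five seconds, its neck went into the fork, and the caddy now stands flat on the slab, let go, with the can held upright.

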